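Tip out the brass foot disc and cap the turned leg

TASK

Two tipping trays stand on the bench, one with a thin brass disc in it, the other with a dark steel disc. Press the red pad of the brass disc's tray right down and keep it down until the disc has slid into the narrow near end against the two pins, let the tray come back level, then pick the brass disc out there and lay it flat and centred on top of the upright turned wooden leg, so that it covers the bored hole. Leave the steel disc where it lies.

Things in the scene. Friction and masses are not known exactly. Their poses are not given: they have to be found in the camera images.
- brass_disc: The brass disc to use: plain, flat, yellow metal, 50 mm across, 4 mm thick, about 67 g, loose, starts flat anywhere in the wide far part of its tray. Origin: centre of its underside; z is its axis.
- tipper: Stand, fixed to the bench, of the tipping tray that holds the brass disc. Origin on the bench under the hinge; z up; -x is the narrow near end, +x the wide far end. Tray level: white floor top at z 98 mm, walls to 108, wide part x -33 to 105, y -72 to 72, inside it two diagonal strips narrow to a mouth 56 wide at x -33. Hinge along y at x 0, z 92. Near end dips, at most 0.5 rad.
- press_pad (a point): Point on top of the tray's red press pad (60 long, 50 wide; x -165 to -105 in the stand's frame), at x -120, y 0, z 102 mm, 15 mm from the pad's inner edge; moves with the tray. Pressed straight down there it sinks 64 mm to its stop, with 3 N at first, 7 N at the stop; the disc slides down in about 1 s. Let go, a damped spring levels the tray within 1 s; the disc stays at the pins.
- corner (a point): Where the disc's underside centre ends, against two steel pins (9 mm high): x -62, y 0, z 98 mm in the stand's frame with the tray level; moves with the tray. The floor here is a tongue 30 mm wide along x without walls, so the disc overhangs by 10 mm at +y and -y: fingers closing along y take it by its rim. 80 mm free below the tongue down to the stand's base. Pad top is 4 mm above the floor.
- leg: Turned pale wooden leg, fixed upright in a dark wooden block 100 x 100 x 30 mm. Origin: on the bench under its axis, z up. Its flat round top is 36 mm across, 120 mm above the bench, with a bored hole 16 mm across in the middle; the neck stays 36 to 38 mm thick down to 62 mm above the bench. The disc overhangs it by 7 mm all round.
- steel_disc: The dark steel disc, same size as the brass one, loose in a second, identical tipping tray. Not to be used. Origin: centre of its underside.
Things that resemble listed ones, but are neither listed nor needed, are in the scene too. Several things have the shape of the brass_disc; the one meant has the colours described above. Several things look just like the leg: the one meant starts farthest from the robot's base.

How it is judged:
On the way:
1. with its tray tipped down, the brass disc lies at the narrow near end (x of brass_disc in the frame of tipper below -0.035 m and z of brass_disc in the frame of tipper between 0.04 and 0.083 m), for 0.1 s.
At the end, for the whole second after the job is handed in: The brass disc lies at rest on top of the leg, its centre within 12 mm of the leg's axis and flat within 10 degrees; the steel disc lies within 20 mm of where it started (horizontal distance between brass_disc and leg below 0.012 m and z of brass_disc in the frame of leg between 0.117 and 0.124 m and angle between brass_disc's own z axis and vertical below 0.175 rad and linear speed of brass_disc below 0.02 m/s and distance of steel_disc from where it was at the start of the episode below 0.02 m); the robot touches nothing.
It fails at once if the steel disc is moved by more than 20 mm (distance of steel_disc from where it was at the start of the episode above 0.02 m).
It also fails if it takes over 64 s, if anything falls off the work surface, if the arm or the gripper's body presses on something with over 40 N, if the wrist force passes 120 N, or if a joint passes its speed limit or range.

ROBOT

A 7-joint arm with a two-finger parallel gripper is mounted at the origin on the work surface. World frame = base frame: x ahead of the robot, y to its left, z up, the work surface at z = 0. Lengths are in m, angles in rad, forces in N, time in s.
With the tool pointing down it reaches from about 0.4 to 0.85 m from the base axis. Payload 10.4 kg.
Tool frame: the origin (TCP) lies midway between the tips of the shut fingers; the grasp point (between the pads) lies 19 mm behind it; z points along the fingers, x is the direction in which the jaws open and shut, and the axes are right-handed (so a half turn about z gives the same grasp; the last joint's range is limited). The gripper opens to 85 mm and grips with 20 to 120 N. Pads are 22 mm wide; open, the fingers measure 114 mm over their backs; the gripper's body (76 mm by 85 mm) begins 54 mm behind the grasp point. The pads swing forward as they close: fully open they stand 13 mm farther back than shut.
Start: joints at [1.115, 0.332, -0.065, 1.46, 0.022, 1.35, -0.088], TCP at [0.262, -0.567, 0.231] pointing down, gripper open.
Joint ranges: [-2.6, 2.6], [-0.5, 2.12], [-1.47, 1.34], [0.16, 2.42], [-1.27, 4.41], [0.06, 2.06], [-2.6, 2.6]. Speed limits (rad/s): [2.22, 2.22, 2.79, 2.79, 3.14, 3.14, 3.14].

INTERFACE

Orientations are given as a unit quaternion [x, y, z, w].
In Python, from workcell import monitor, eyes, ticket, models gives the robot as it stands.
- The arm moves only by the tool servo_tool, never from a script. Its argument "motion" is a list of rows, each a list of 7 numbers: the opening, from 0 (shut) to 1 (fully open), then the shift along the tool's x, y, z in m, then the turn, a rotation vector about the tool's x, y, z in degrees. In form: [[fingers, tx, ty, tz, rx, ry, rz], ...]. A call has 1 to 20 rows; each row is the pose to reach, as a shift and turn from the pose commanded when the call began, along the tool's axes at that moment; what a row does not reach only later rows make up. A row lasts 1/8 s, in which the tool goes at most 62.5 mm and 10.7 degrees, less where a joint would pass 70% of its speed; a pose out of reach is approached as far as the arm can. A call with a gripper value outside its range is refused whole. The fingers move at their own pace and stop on an object; "grip_force" is the grip in N (left out, the last holds). Time passes only in rows, so rows that repeat a pose let the fingers close. It gives the time, the measured TCP pose, the force and the opening at its end, in the units of the state.
- monitor.get_obs(): the state, without advancing time (a new reading comes with each control period).
- eyes.camera(name): name is "scene" or "top" or "wrist"; returns (picture, depth): 420x560x3 uint8, blue, green, red; 420x560 float32, m along the optical axis (not along the pixel's ray), 0 where there is no reading.
- eyes.camera_info(name): a dict with "intrinsics" (3x3 intrinsics, pixels), "k1" (the pictures are not rectified: a ray, as slopes to the right and down, at radius r is drawn at 1 + k1 r^2 times it, then the intrinsics apply), "extrinsics" (4x4, takes a point from world to camera coordinates); the wrist camera has in their place "tool_from_camera" (4x4, takes a point from camera to tool coordinates, whose origin is the TCP and whose axes are the tool frame's). Camera axes: x right, y down, z forward; pixel columns grow to the right and rows downward; lengths in m; the calibration is good to about 2 mm. A picture is of the moment at which its call begins: read the wrist's pose just before it. camera_info takes no time and is no camera call.
- ticket.hand_in(): hands the job in, once; it reports no verdict.
Trained networks look in the newest picture that a camera, given by its name, has taken for a name from the list of things; names that differ only in an ending like _2 or _b are one class to them, and where a whole thing is asked for, a point or a joint stands for the part that bears it (a point fixed in the world has none). Each returns a list of dicts, best first, with "confidence" (0 to 1); they miss things now and then, are a little off and sometimes report something else, mostly with a low value. They report only what shows in the picture. A call takes as long as a camera call. They do not tell look-alikes from the thing itself.
- models.boxes_of(camera, thing): "point" ([x, y, z] in m, in the coordinates of the camera as it stood for that picture, good to about 4 mm: the middle of the surface that is visible of it).
The state is a dict: "clock": time; "joint_pos": joint angles; "joint_velocities": joint speeds; "tau": joint torques, N m; "position": TCP position; "ee_rot": TCP orientation; "ft_force": force on the tool from outside, world axes, zero at the start; "torque": the same for the moment, N m; "grip_width": opening from 0.0 (shut) to 1.0 (fully open).
Only numpy, scipy, OpenCV 4.12 (cv2) and the standard library are available. Lean on these libraries where they do the work, as an engineer would, in place of code of your own. Each camera call takes 0.05 s, during which the arm holds its last target. There are 200 camera calls.

## Working session

There is one attempt and no reset: what is moved stays moved. The work goes in short steps, Python scripts to look and compute and a tool call to move; the robot and the scene stay as the last step left them, time stands still between calls to the robot, and variables do not carry over. Pictures are saved under pics/ and viewed, about 8 in all and at most 12, crops included, and the job is handed in when it is done.

Besides the shell and the picture viewer there is one more tool, called as name([rows], argument=value, ...), one row to a line, values as JSON. servo_tool: Moves the arm, as the interface text tells. Its arguments: {"type":"object","properties":{"motion":{"type":"array"},"grip_force":{"type":"number"}},"required":["motion"]}

```bash
mkdir -p pics
cat > h.py <<'E'
import numpy as np, cv2
from scipy.spatial.transform import Rotation as R
from workcell import monitor, eyes, ticket, models
def T_wc(name,obs=None):
    i=eyes.camera_info(name)
    if name!='wrist': return np.linalg.inv(np.array(i['extrinsics']))
    T=np.eye(4);T[:3,:3]=R.from_quat(obs['ee_rot']).as_matrix();T[:3,3]=obs['position']
    return T@np.array(i['tool_from_camera'])
def cloud(name,depth,T):
    i=eyes.camera_info(name);K=np.array(i['intrinsics'],float);h,w=depth.shape
    p=np.stack(np.meshgrid(np.arange(w),np.arange(h)),-1).reshape(-1,1,2).astype(np.float64)
    s=cv2.undistortPoints(p,K,np.array([i['k1'],0,0,0.])).reshape(h,w,2)
    c=np.dstack([s*depth[...,None],depth])
    return c@T[:3,:3].T+T[:3,3]
def pix(name,P,T):
    i=eyes.camera_info(name);W=np.linalg.inv(T)
    return cv2.projectPoints(np.atleast_2d(P).astype(float),cv2.Rodrigues(W[:3,:3])[0],W[:3,3],np.array(i['intrinsics'],float),np.array([i['k1'],0,0,0.]))[0].reshape(-1,2)
E
cat > a.py <<'E'
from h import *
o=monitor.get_obs();print({k:np.round(v,3) for k,v in o.items()})
for n in('top','scene'):
    p,d=eyes.camera(n);T=T_wc(n);np.savez('/tmp/%s.npz'%n,p=p,d=d,T=T,c=cloud(n,d,T));cv2.imwrite('pics/%s0.png'%n,p)
    for t in('brass_disc','tipper','press_pad','corner','leg'):
        for r in models.boxes_of(n,t):
            w=T[:3,:3]@np.array(r['point'])+T[:3,3]
            print(n,t,round(r['confidence'],2),w.round(3),pix(n,w,T).round(0))
E
python3 a.py
```

```text
{'clock': np.float64(0.0), 'joint_pos': array([ 1.115,  0.333, -0.065,  1.461,  0.022,  1.35 , -0.088]), 'joint_velocities': array([-0.001, -0.001,  0.002, -0.001,  0.001, -0.001, -0.001]), 'tau': array([ 2.0000e-03, -6.2545e+01,  5.0000e-02, -3.9161e+01,  1.6000e-02,
        1.0000e-02, -0.0000e+00]), 'position': array([ 0.262, -0.567,  0.231]), 'ee_rot': array([ 0.842, -0.539, -0.001, -0.   ]), 'ft_force': array([ 0.24 ,  0.29 , -0.295]), 'torque': array([-0.046,  0.005,  0.022]), 'grip_width': np.float64(1.003)}
top brass_disc 0.95 [0.644 0.016 0.101] [[259. 182.]]
top brass_disc 0.8 [ 0.752 -0.074  0.005] [[294. 150.]]
top tipper 0.97 [0.563 0.019 0.1  ] [[258. 218.]]
top press_pad 0.84 [0.578 0.023 0.1  ] [[256. 211.]]
top corner 0.96 [0.577 0.028 0.099] [[253. 212.]]
top leg 0.88 [ 0.558 -0.228  0.034] [[362. 223.]]
top leg 0.56 [ 0.406 -0.259  0.03 ] [[379. 288.]]
scene brass_disc 0.71 [0.643 0.015 0.102] [[288. 241.]]
scene brass_disc 0.69 [ 0.754 -0.072  0.005] [[250. 302.]]
scene tipper 0.94 [0.604 0.023 0.097] [[291. 229.]]
scene press_pad 0.73 [0.59  0.025 0.099] [[292. 223.]]
scene corner 0.78 [0.588 0.024 0.1  ] [[292. 222.]]
scene leg 0.72 [ 0.587 -0.232  0.029] [[190. 236.]]
scene leg 0.64 [ 0.424 -0.266  0.03 ] [[185. 186.]]
```

View pics/top0.png

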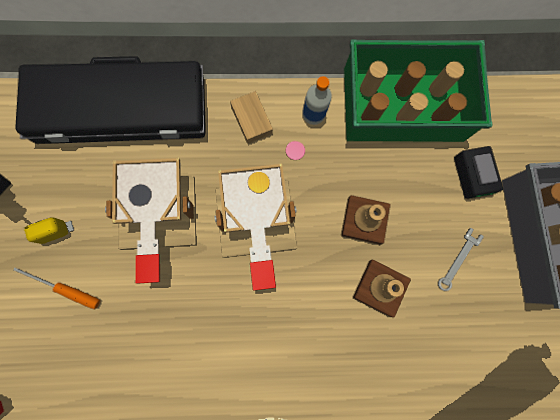

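View pics/scene0.png

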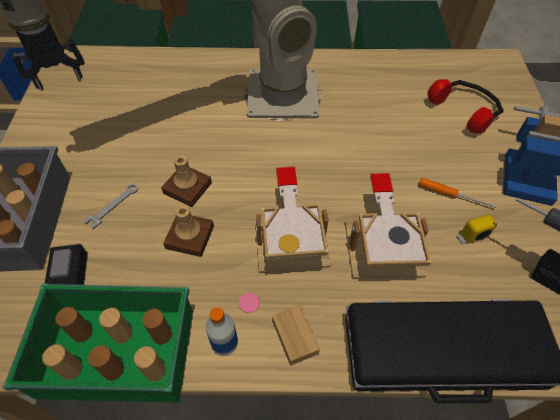

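Two trays: the brass disc is in the tray at top (255,225), with the disc at (259,182). The steel disc is at (140,195). Two identical legs stand at (372,213) and (395,289). The first has the larger x, so it should be the farthest from the base. I'll measure that and confirm it in a crop.

```bash
cat > b.py <<'E'
from h import *
for n in('top','scene'):
    z=np.load('/tmp/%s.npz'%n);p,d,c=z['p'],z['d'],z['c'];hsv=cv2.cvtColor(p,cv2.COLOR_BGR2HSV)
    near=(d>0)&(np.abs(c[...,0]-.56)<.25)&(np.abs(c[...,1]-.02)<.1)
    red=near&((hsv[...,0]<6)|(hsv[...,0]>174))&(hsv[...,1]>150)&(hsv[...,2]>100)&(c[...,2]>.08)&(c[...,2]<.12)
    P=c[red]; m=cv2.minAreaRect(P[:,:2].astype(np.float32)*1000); print(n,'pad',P.mean(0).round(4),m)
    wh=near&(hsv[...,1]<50)&(hsv[...,2]>150)&(abs(c[...,2]-.099)<.006)
    W=c[wh]; print('white',W.mean(0).round(4), len(W))
    ye=near&(hsv[...,0]>18)&(hsv[...,0]<32)&(hsv[...,1]>170)&(abs(c[...,2]-.102)<.008)
    print('brass',c[ye].mean(0).round(4),ye.sum())
    # tongue axis: white pixels between pad and mouth
    pc=np.median(P,0)[:2]; r=np.linalg.norm(W[:,:2]-pc,axis=1); t=W[r<.085]; 
    tc=t.mean(0);print('tongue',tc.round(4),len(t),'yaw pad->tongue',np.degrees(np.arctan2(tc[1]-pc[1],tc[0]-pc[0])).round(1))
    for g in((.57,-.23),(.41,-.265)):
        k=(d>0)&(np.hypot(c[...,0]-g[0],c[...,1]-g[1])<.06)&(abs(c[...,2]-.12)<.006)
        L=c[k];ci=cv2.minEnclosingCircle(L[:,:2].astype(np.float32)*1000)
        print('leg',L.mean(0).round(4),len(L),np.round(ci[0],1),round(ci[1],1), 'dist',np.hypot(*L.mean(0)[:2]).round(3))
p=np.load('/tmp/top.npz')['p'];cv2.imwrite('pics/crop.png',cv2.resize(p[150:320,205:425],None,fx=3.5,fy=3.5,interpolation=cv2.INTER_CUBIC))
E
python3 b.py
```

```text
top pad [0.4389 0.0107 0.1029] ((439.1155700683594, 10.766429901123047), (58.77922821044922, 48.693885803222656), 5.908201217651367)
white [0.5874 0.0279 0.0989] 3227
brass [0.6444 0.0164 0.1029] 339
tongue [0.4939 0.0164 0.099 ] 408 yaw pad->tongue 5.4
leg [ 0.5676 -0.2399  0.1206] 188 [ 568.5 -240. ] 18.9 dist 0.616
leg [ 0.4065 -0.2667  0.1208] 192 [ 406.9 -267.1] 17.9 dist 0.486
scene pad [0.4429 0.0111 0.101 ] ((439.9022216796875, 10.909704208374023), (60.99228286743164, 48.47795486450195), 3.8723347187042236)
white [0.5909 0.028  0.0972] 2082
brass [0.6474 0.0171 0.1011] 262
tongue [0.4979 0.0164 0.0972] 230 yaw pad->tongue 6.2
leg [ 0.5709 -0.2404  0.1182] 130 [ 570.2 -240.6] 18.6 dist 0.619
leg [ 0.4091 -0.2666  0.118 ] 103 [ 408.2 -266. ] 18.1 dist 0.488
```

View pics/crop.png

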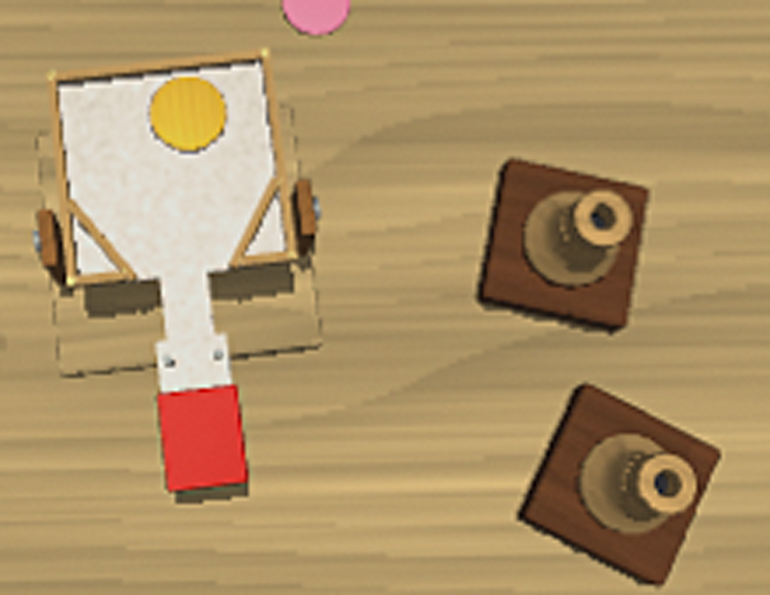

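Confirmed: the brass disc's tray is at crop (165,200). The leg meant is the upper one, top at crop (602,218), at (0.569,-0.240): 0.62 m from the base against 0.49 m for the other. The tray's yaw is about 5.7° and its stand origin about (0.5745,0.0244). I'll move above the pad with the fingers shut and the jaws along the tray's y.

servo_tool([
  [0,-0.447,-0.414,0,0,0,19],
  [0,-0.447,-0.414,0,0,0,19],
  [0,-0.447,-0.414,0,0,0,19],
  [0,-0.447,-0.414,0,0,0,19],
  [0,-0.447,-0.414,0,0,0,19],
  [0,-0.447,-0.414,0,0,0,19],
  [0,-0.447,-0.414,0,0,0,19],
  [0,-0.447,-0.414,0,0,0,19],
  [0,-0.447,-0.414,0,0,0,19],
  [0,-0.447,-0.414,0,0,0,19],
  [0,-0.447,-0.414,0,0,0,19],
  [0,-0.447,-0.414,0,0,0,19],
  [0,-0.447,-0.414,0,0,0,19],
  [0,-0.447,-0.414,0,0,0,19],
  [0,-0.447,-0.414,0,0,0,19],
  [0,-0.447,-0.414,0,0,0,19],
])

```text
clock: 2.6
position: [0.4505, 0.0118, 0.2313]
ee_rot: [0.742, -0.671, 0.0, 0.0]
ft_force: [-0.7, 0.8, -1.1]
grip_width: 0.001
```

servo_tool([
  [0,0,0,0.06,0,0,0],
  [0,0,0,0.11,0,0,0],
  [0,0,0,0.125,0,0,0],
  [0,0,0,0.133,0,0,0],
  [0,0,0,0.141,0,0,0],
  [0,0,0,0.149,0,0,0],
  [0,0,0,0.157,0,0,0],
  [0,0,0,0.165,0,0,0],
  [0,0,0,0.173,0,0,0],
  [0,0,0,0.18,0,0,0],
  [0,0,0,0.185,0,0,0],
  [0,0,0,0.185,0,0,0],
])

```text
clock: 4.1
position: [0.4525, 0.012, 0.048]
ee_rot: [0.742, -0.671, 0.002, -0.001]
ft_force: [-0.9, -0.1, 5.7]
grip_width: 0.003
```

servo_tool([
  [0,0,0,0.004,0,0,0],
  [0,0,0,0.007,0,0,0],
  [0,0,0,0.007,0,0,0],
  [0,0,0,0.007,0,0,0],
  [0,0,0,0.007,0,0,0],
  [0,0,0,0.007,0,0,0],
  [0,0,0,0.007,0,0,0],
  [0,0,0,0.007,0,0,0],
  [0,0,0,0.007,0,0,0],
  [0,0,0,0.007,0,0,0],
  [0,0,0,0.007,0,0,0],
  [0,0,0,0.007,0,0,0],
])

```text
clock: 5.6
position: [0.4529, 0.012, 0.0416]
ee_rot: [0.742, -0.671, 0.002, -0.001]
ft_force: [-2.9, 0.2, 12.4]
grip_width: -0.001
```

```bash
cat > c.py <<'E'
from h import *
import sys
o=monitor.get_obs();print(o['clock'],np.round(o['position'],4),np.round(o['ft_force'],1))
n='scene';p,d=eyes.camera(n);T=T_wc(n)
for r in models.boxes_of(n,'brass_disc'):
    print(r['confidence'],(T[:3,:3]@np.array(r['point'])+T[:3,3]).round(3))
cv2.imwrite('pics/'+sys.argv[1],cv2.resize(p[140:290,210:370],None,fx=4,fy=4,interpolation=cv2.INTER_CUBIC))
E
python3 c.py press.png
```

```text
5.6 [0.4529 0.012  0.0416] [-2.9  0.2 12.4]
0.7 [ 0.753 -0.073  0.004]
```

View pics/press.png

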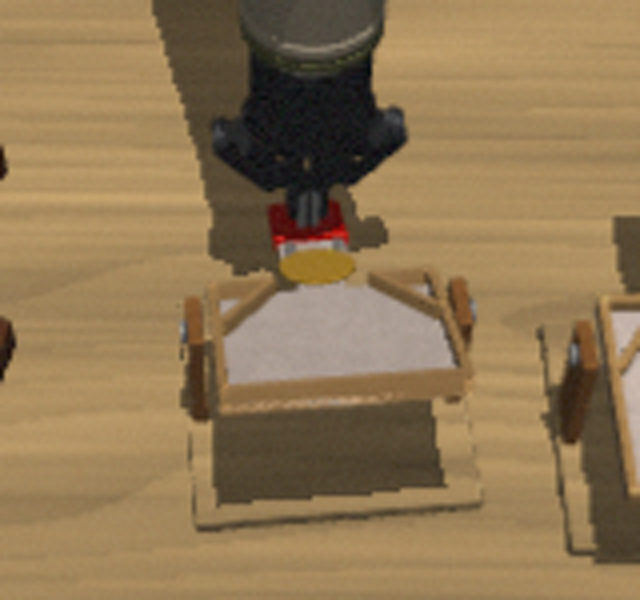

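The disc lies at the pins (crop (318,266)) with the tray pressed to its stop at 12 N. I'll release it slowly and then rise over the corner.

servo_tool([
  [0,0,0,-0.008,0,0,0],
  [0,0,0,-0.016,0,0,0],
  [0,0,0,-0.024,0,0,0],
  [0,0,0,-0.032,0,0,0],
  [0,0,0,-0.04,0,0,0],
  [0,0,0,-0.048,0,0,0],
  [0,0,0,-0.056,0,0,0],
  [0,0,0,-0.064,0,0,0],
  [0,0,0,-0.08,0,0,0],
  [0,0,0,-0.12,0,0,0],
  [0.5,0,-0.02,-0.16,0,0,0],
  [1,0,-0.06,-0.2,0,0,0],
  [1,0,-0.06,-0.2,0,0,0],
  [1,0,-0.06,-0.2,0,0,0],
  [1,0,-0.06,-0.2,0,0,0],
  [1,0,-0.06,-0.2,0,0,0],
])

```text
clock: 7.7
position: [0.5095, 0.018, 0.2389]
ee_rot: [0.742, -0.67, -0.0, 0.0]
ft_force: [-0.1, 0.4, 0.2]
grip_width: 0.997
```

```bash
cat > d.py <<'E'
from h import *
import sys
for n in ('wrist','scene'):
    o=monitor.get_obs();p,d=eyes.camera(n);T=T_wc(n,o);c=cloud(n,d,T);hsv=cv2.cvtColor(p,cv2.COLOR_BGR2HSV)
    ye=(d>0)&(hsv[...,0]>18)&(hsv[...,0]<32)&(hsv[...,1]>150)&(abs(c[...,2]-.102)<.012)&(np.abs(c[...,0]-.52)<.07)&(abs(c[...,1]-.02)<.06)
    P=c[ye]; print(n,np.round(o['position'],4),np.round(o['ee_rot'],3),'disc',P.mean(0).round(4) if len(P) else 0,len(P))
    if len(P): print(cv2.minEnclosingCircle(P[:,:2].astype(np.float32)*1000))
    red=((hsv[...,0]<6)|(hsv[...,0]>174))&(hsv[...,1]>150)&(hsv[...,2]>90)&(abs(c[...,2]-.102)<.012)&(abs(c[...,1])<.1)
    if red.sum()>50: print('pad',c[red].mean(0).round(4),cv2.minAreaRect(c[red][:,:2].astype(np.float32)*1000))
    for r in models.boxes_of(n,'brass_disc'): print(r['confidence'],(T[:3,:3]@np.array(r['point'])+T[:3,3]).round(3))
    if n=='wrist': cv2.imwrite('pics/'+sys.argv[1],p)
E
python3 d.py w1.png
```

```text
wrist [0.5095 0.018  0.2389] [ 0.742 -0.67  -0.     0.   ] disc [0.5209 0.0234 0.1022] 638
((511.9026794433594, 18.9923038482666), 23.711612701416016)
pad [0.4408 0.0082 0.1022] ((438.5808410644531, 10.618797302246094), (58.92853546142578, 47.4566764831543), 6.249861717224121)
0.92 [0.51  0.02  0.102]
scene [0.5098 0.018  0.2391] [ 0.742 -0.67  -0.     0.   ] disc [0.5152 0.0181 0.1011] 231
((512.7816162109375, 17.151844024658203), 25.231603622436523)
pad [0.4494 0.0131 0.1012] ((442.0260314941406, 11.993915557861328), (60.11797332763672, 46.273902893066406), 3.8934555053710938)
0.69 [0.619 0.022 0.094]
0.58 [ 0.752 -0.074  0.005]
0.55 [0.516 0.016 0.101]
```

View pics/w1.png

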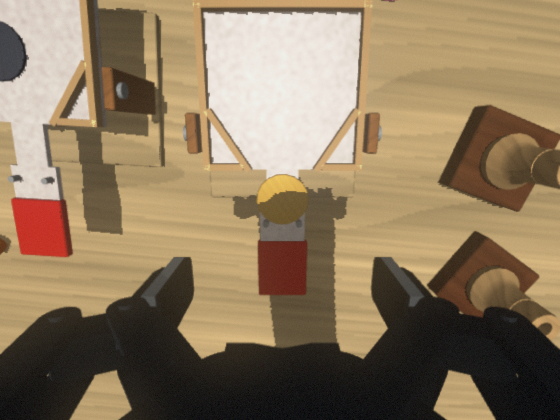

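The disc lies at the corner (wrist (282,199)), centred at about (0.5125,0.018), and the tray is level. Now I'll descend and grip.

servo_tool([
  [1,0,-0.003,0.05,0,0,0],
  [1,0,-0.003,0.1,0,0,0],
  [1,0,-0.003,0.13,0,0,0],
  [1,0,-0.003,0.15,0,0,0],
  [1,0,-0.003,0.163,0,0,0],
  [1,0,-0.003,0.163,0,0,0],
  [1,0,-0.003,0.163,0,0,0],
  [0.7,0,-0.003,0.163,0,0,0],
  [0.65,0,-0.003,0.163,0,0,0],
  [0.5,0,-0.003,0.163,0,0,0],
  [0.4,0,-0.003,0.163,0,0,0],
  [0.4,0,-0.003,0.163,0,0,0],
  [0.4,0,-0.003,0.163,0,0,0],
  [0.4,0,-0.003,0.163,0,0,0],
], grip_force=50)

```text
clock: 9.65
position: [0.5134, 0.0184, 0.0764]
ee_rot: [0.742, -0.67, 0.0, -0.0]
ft_force: [-0.6, -1.1, 5.3]
grip_width: 0.555
```

servo_tool([
  [0.2,0,0,-0.002,0,0,0],
  [0.2,0,0,-0.006,0,0,0],
  [0.2,0,0,-0.015,0,0,0],
  [0.2,0,0,-0.03,0,0,0],
  [0.2,0,0,-0.06,0,0,0],
  [0.2,0,0,-0.1,0,0,0],
  [0.2,0,0,-0.14,0,0,0],
  [0.2,0,0,-0.14,0,0,0],
  [0.2,0,0,-0.14,0,0,0],
])

```text
clock: 10.78
position: [0.5128, 0.0183, 0.2163]
ee_rot: [0.742, -0.67, 0.0, 0.0]
ft_force: [-0.8, 0.5, -1.8]
grip_width: 0.553
```

```bash
cat > e.py <<'E'
from h import *
import sys
for n in ('wrist','scene'):
    o=monitor.get_obs();p,d=eyes.camera(n);T=T_wc(n,o);c=cloud(n,d,T);hsv=cv2.cvtColor(p,cv2.COLOR_BGR2HSV)
    x=o['position']
    m=(d>0)&(hsv[...,0]>18)&(hsv[...,0]<32)&(hsv[...,1]>150)&(np.linalg.norm(c-x-[0,0,.022],axis=2)<.045)
    P=c[m];print(n,np.round(x,4),o['grip_width'],len(P))
    if len(P)>30:
        A=np.c_[P[:,:2]-x[:2],np.ones(len(P))];f=np.linalg.lstsq(A,P[:,2],rcond=None)[0]
        print('mean',P.mean(0).round(4),'range z',np.percentile(P[:,2],[2,98]).round(4),'plane slopes',f.round(3),cv2.minEnclosingCircle(P[:,:2].astype(np.float32)*1000))
    q=pix(n,x+np.array([0,0,.022]),T)[0].astype(int) 
    if n=='wrist': cv2.imwrite('pics/'+sys.argv[1],p)
    else: u,v=q;cv2.imwrite('pics/s'+sys.argv[1],cv2.resize(p[max(v-50,0):v+50,u-60:u+60],None,fx=6,fy=6,interpolation=cv2.INTER_CUBIC))
E
python3 e.py w2.png
```

```text
wrist [0.5128 0.0183 0.2163] 0.5525043787212681 7626
mean [0.5102 0.018  0.2412] range z [0.24   0.2423] plane slopes [-0.    -0.001  0.241] ((510.226806640625, 18.34586524963379), 24.63582992553711)
scene [0.5126 0.0183 0.2157] 0.5539699046582511 258
mean [0.514  0.0183 0.2394] range z [0.2365 0.2423] plane slopes [-0.003  0.01   0.239] ((512.9199829101562, 17.039220809936523), 25.07215690612793)
```

View pics/w2.png

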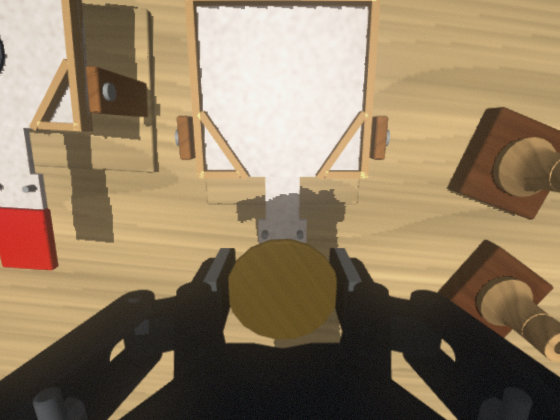

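The disc is held flat (slopes ~0, wrist (283,290)), its underside 20.5 mm above the TCP. Next I'll carry it to above the leg and descend to near contact.

servo_tool([
  [0.2,0.03,-0.003,0,0,0,0],
  [0.2,0.07,-0.008,0,0,0,0],
  [0.2,0.11,-0.012,0,0,0,0],
  [0.2,0.15,-0.017,0,0,0,0],
  [0.2,0.19,-0.022,0,0,0,0],
  [0.2,0.22,-0.025,0,0,0,0],
  [0.2,0.245,-0.028,0,0,0,0],
  [0.2,0.262,-0.03,0,0,0,0],
  [0.2,0.262,-0.03,0,0,0,0],
  [0.2,0.262,-0.03,0.03,0,0,0],
  [0.2,0.262,-0.03,0.06,0,0,0],
  [0.2,0.262,-0.03,0.085,0,0,0],
  [0.2,0.262,-0.03,0.1,0,0,0],
  [0.2,0.262,-0.03,0.1,0,0,0],
  [0.2,0.262,-0.03,0.1,0,0,0],
])

```text
clock: 12.75
position: [0.5702, -0.2391, 0.1175]
ee_rot: [0.742, -0.67, 0.001, -0.0]
ft_force: [-0.1, -0.5, -0.3]
grip_width: 0.561
```

```bash
python3 e.py w3.png
```

```text
wrist [ 0.5702 -0.2391  0.1175] 0.5606114185525409 8479
mean [ 0.5691 -0.2389  0.1424] range z [0.1411 0.1435] plane slopes [-0.003  0.001  0.142] ((567.8917236328125, -239.62632751464844), 25.545551300048828)
scene [ 0.5702 -0.2392  0.1176] 0.5596908641867401 241
mean [ 0.5729 -0.2405  0.1413] range z [0.1375 0.1445] plane slopes [-0.003  0.026  0.141] ((570.6622924804688, -240.17921447753906), 25.181575775146484)
```

View pics/sw3.png

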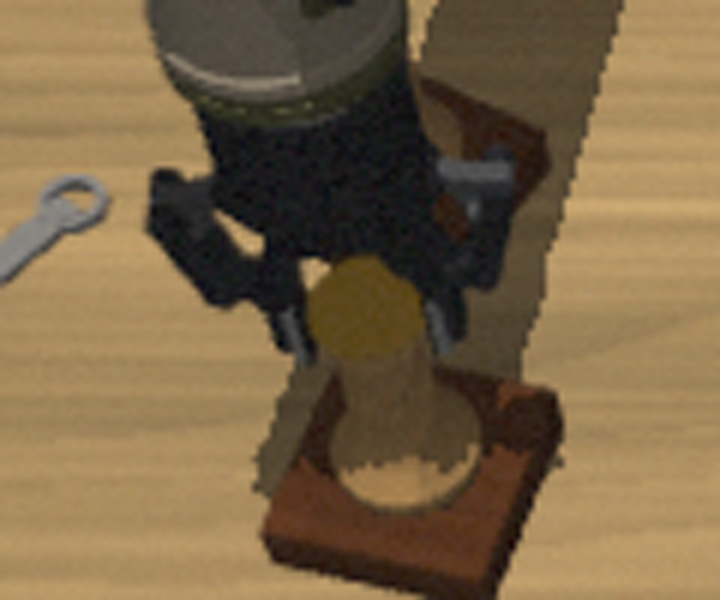

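The disc (crop (365,307)) sits over the leg. In the same camera the leg circle is at (570.2,-240.6) and the disc at (570.7,-240.2). Lowering gently.

servo_tool([
  [0.2,0,0,0.008,0,0,0],
  [0.2,0,0,0.013,0,0,0],
  [0.2,0,0,0.015,0,0,0],
  [0.2,0,0,0.016,0,0,0],
  [0.2,0,0,0.017,0,0,0],
  [0.2,0,0,0.0175,0,0,0],
  [0.2,0,0,0.0175,0,0,0],
])

```text
clock: 13.72
position: [0.5696, -0.2392, 0.0992]
ee_rot: [0.742, -0.67, 0.0, -0.0]
ft_force: [-1.3, 1.0, 3.1]
grip_width: 0.552
```

Contact (about +3 N). Opening, then retreating straight up.

servo_tool([
  [0.6,0,0,0,0,0,0],
  [0.7,0,0,0,0,0,0],
  [0.85,0,0,0,0,0,0],
  [1,0,0,0,0,0,0],
  [1,0,0,0,0,0,0],
  [1,0,0,0,0,0,0],
  [1,0,0,-0.02,0,0,0],
  [1,0,0,-0.05,0,0,0],
  [1,0,0,-0.1,0,0,0],
  [1,0,0,-0.14,0,0,0],
  [1,0,0.06,-0.16,0,0,0],
  [1,0,0.1,-0.16,0,0,0],
  [1,0,0.1,-0.16,0,0,0],
  [1,0,0.1,-0.16,0,0,0],
])

```text
clock: 15.48
position: [0.4705, -0.2492, 0.2601]
ee_rot: [0.742, -0.67, 0.001, -0.0]
ft_force: [0.2, 0.5, 0.3]
grip_width: 1.002
```

```bash
cat > f.py <<'E'
from h import *
for n in('wrist','scene'):
    o=monitor.get_obs();p,d=eyes.camera(n);T=T_wc(n,o);c=cloud(n,d,T);hsv=cv2.cvtColor(p,cv2.COLOR_BGR2HSV)
    m=(d>0)&(hsv[...,1]>130)&(abs(c[...,2]-.123)<.01)&(np.hypot(c[...,0]-.57,c[...,1]+.24)<.04)
    P=c[m];f=np.linalg.lstsq(np.c_[P[:,:2]-P[:,:2].mean(0),np.ones(len(P))],P[:,2],rcond=None)[0] if len(P)>9 else 0
    print(n,o['clock'],np.round(o['ft_force'],1),len(P),np.round(f,3),cv2.minEnclosingCircle(P[:,:2].astype(np.float32)*1000) if len(P) else 0)
    if n=='scene':
        z=np.load('/tmp/scene.npz')['p'];print('steel change',np.abs(p[215:255,380:420].astype(int)-z[215:255,380:420]).mean())
        cv2.imwrite('pics/end.png',cv2.resize(p[130:280,140:440],None,fx=2.6,fy=2.6,interpolation=cv2.INTER_CUBIC))
E
python3 f.py
```

```text
wrist 15.475 [0.2 0.5 0.3] 2583 [0.007 0.001 0.124] ((566.776123046875, -239.22972106933594), 24.84684944152832)
scene 15.525 [ 0.3  0.6 -0.6] 278 [0.009 0.005 0.123] ((570.273681640625, -239.65689086914062), 26.504030227661133)
steel change 5.327916666666667
```

View pics/end.png

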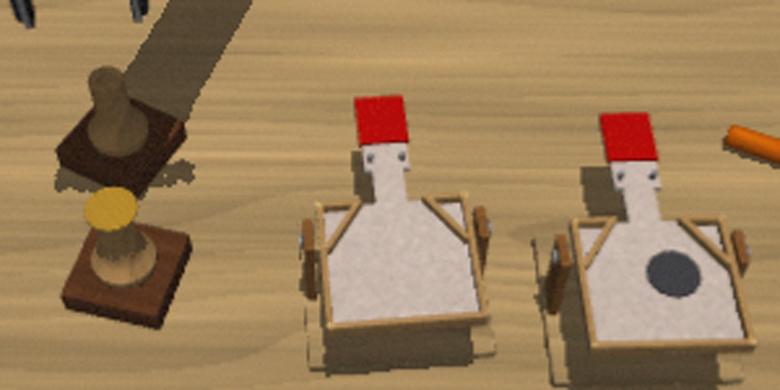

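The disc lies flat on the far leg (crop (110,208)), and the steel disc is still in its place (crop (673,273)). The gripper is clear. Handing in.

```bash
python3 -c "
from workcell import ticket
print(ticket.hand_in())"
```

```text
the job is handed in; nothing more can be done
None
```

The brass disc is lying flat and centred on top of the far wooden leg, and I handed the job in at about 15.5 s.

- **Tipping:** I pressed the pad of its tray to the stop at 12 N and held it until a picture showed the disc against the pins. I then eased the pad up until the tray was level.
- **Picking and placing:** I gripped the disc by its rim at the corner, carried it to the leg farthest from the base (0.62 m, against 0.49 m for its look-alike), and set it down with about 3 N of contact.
- **Last checks:** The scene camera puts the disc's centre within about 1 mm of where that camera saw the leg's axis; the wrist camera puts it about 3 mm off. Both are well inside the 12 mm allowed. Its tilt is under 1° and its top is at about 0.123–0.124 m.
- **Steel disc:** I checked its position by eye only and it had not visibly moved. The pixel comparison with the start picture (mean difference 5) was too coarse to add anything.
- **Disagreements:** With the tray tipped, the network did not find the disc on it, so I judged that from the picture alone. The gripper was clear of everything at hand-in, with force readings near zero.

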